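# Set the hood lamp timer

## Task

Set the flow hood's lamp timer: twist the blue dial clockwise past its red top mark until you feel it press firmly against its spring stop, and hold it there for a moment, but do not force it. Then turn the dial back down until its white pointer stands at the green marker, press the green start button fully down, and let go. Leave everything else on the bench where it is.

Things in the scene. Friction and masses are not known exactly. Their poses are not given: they have to be found in the camera images.
- console: White timer console bolted to the bench, 170 mm (x) by 280 mm (y) by 60 mm high. Origin: centre of its underside; z up, -x is its front. In its frame (mm): dial axis at x 0, y 50; start button at x 35, y -55. Its place varies by 20 cm and its yaw by 0.35 rad either way.
- dial (a joint): Timer dial angle, rad, grows clockwise from above, 0.1 a minute (white marks 0-19, red bar 20 = 2.0 rad). At q the pointer is at angle 1 - q (counterclockwise from console +x). Stays where left (friction 0.05 N m). A hidden spring stop begins between 2.15 and 2.75 rad and resists by 2.5 N m per rad: load it by 0.15 to 0.45 N m (0.3 is right); over 0.5 breaks it; it pushes back if let go.
- dial_grip (a point): Point on the dial's axis at the height to grip, 33 mm above the console top. The dial is a blue upright wing bar 50 mm long, 14 mm thick, flat-sided, from 9 to 43 mm above the console top, over a grey round skirt of 30 mm radius, 10 mm high. Its x axis runs along the bar to the pointer end (white line on top); z up. A grip of 60 N holds it under load.
- pointer_tip (a point): Point in the pointer's direction, 45 mm from the dial's axis, 5 mm above the console top (the white tongue itself ends at 40 mm).
- marker_tip (a point): Point in the green marker's direction, also 45 mm from the dial's axis, 5 mm above the console top. The marker is a green tab, 6 mm wide and 12 mm long, 5 mm high, stiffly held on a thin ring round the dial at 7 to 15 minutes (0.7 to 1.5 rad on the scale).
- start (a joint): Travel of the green start button, m: 0 up, 0.006 fully down. Fully down takes 5 N; it springs back up.
- start_top (a point): Centre of the top of the green start button, 28 mm across; pressed straight down.
- small_dish: Bystander: covered dish, 58 mm across, 13 mm high, lying on the console's top beyond the button (about x 20, y -108 mm in the console's frame). Origin: centre of its underside.
- plate_stack: Bystander: stack of five agar plates, 93 mm across, 72 mm high. Origin: centre of its underside.
- glass_jar: Bystander: open glass jar, 76 mm across, 75 mm high. Origin: centre of its underside.
- spray_bottle: Bystander: white spray bottle with yellow head, 76 mm across, 230 mm high. Origin: centre of its underside.
- scalpel: Bystander: scalpel lying flat, 133 mm long, 9 mm wide, 5 mm high. Origin: under the middle of its handle.
- culture_jar: Bystander: amber jar with metal lid, 68 mm across, 100 mm high. Origin: centre of its underside.

How it is judged:
On the way, in this order (a step that is already met when the one before it is completed fails the run):
1. the dial is past its red mark and pressed against its spring stop with 0.15 to 0.5 N m (6 to 20 N on the cam inside, 25 mm from the axis), for 0.3 s (value of joint dial above 2 rad and contact force between cam_c0 and anything else between 6 and 20 N), for 0.3 s.
2. the pointer is back down at the green marker (horizontal distance between pointer_tip and marker_tip below 0.0055 m), for 0.2 s.
3. with the pointer at the marker, the start button is pressed fully down (horizontal distance between pointer_tip and marker_tip below 0.0055 m and value of joint start above 0.0045 m), for 0.05 s.
At the end, for the whole second after the job is handed in: The dial is at rest with its pointer at the green marker (pointer and marker points within 5.5 mm, about 0.12 rad or 1.2 minutes), and the start button is up again after its press (horizontal distance between pointer_tip and marker_tip below 0.0055 m and value of joint start below 0.002 m and not (velocity of joint dial above 0.05 rad/s) and not (velocity of joint dial below -0.05 rad/s)); the robot touches nothing.
It fails at once if the stop is forced: over 0.5 N m (20 N on the cam inside) (contact force between cam_c0 and anything else above 20 N).
It fails at once if something else on the bench is shifted by more than 20 mm (distance of any of small_dish, plate_stack, glass_jar, spray_bottle, scalpel, culture_jar from where it was at the start of the episode above 0.02 m).
It also fails if it takes over 72 s, if anything falls off the work surface, if the arm or the gripper's body presses on something with over 40 N, if the wrist force passes 120 N, or if a joint passes its speed limit or range.

## Robot

A 6-joint arm with a two-finger parallel gripper is mounted at the origin on the work surface. World frame = base frame: x ahead of the robot, y to its left, z up, the work surface at z = 0. Lengths are in m, angles in rad, forces in N, time in s.
With the tool pointing down it reaches from about 0.3 to 0.875 m from the base axis. Payload 6.4 kg.
Tool frame: the origin (TCP) lies between the finger pads; the fingertips stand 17 mm ahead of it and the grasp point (between the pads) lies 2 mm behind it (ctrl.tcp_to_tips is the distance from the TCP to the fingertips, in m); z points along the fingers, y is the line along which they close (so a half turn about z gives the same grasp; the last joint's range is limited). The gripper opens to 85 mm and grips with 20 to 120 N. Pads are 22 mm wide; open, the fingers measure 114 mm over their backs; the gripper's body (76 mm by 85 mm) begins 54 mm behind the grasp point. The pads swing forward as they close: fully open they stand 13 mm farther back than shut.
Start: joints at [-1.434, 0.181, 1.607, -0, 1.354, -0.206], TCP at [0.193, -0.542, 0.248] pointing down, gripper open.
Joint ranges: [-2.99, 2.99], [-0.89, 2.07], [0.3, 2.58], [-1.14, 4.28], [0, 2.63], [-3.12, 3.12]. Speed limits (rad/s): [2.57, 2.57, 3.01, 3.14, 3.14, 3.14].

## Interface

Orientations are given as a unit quaternion [x, y, z, w].
In Python, from cell import ctrl, eyes, ticket gives the robot as it stands.
- The arm moves only by the tool send_rows, never from a script. Its argument "series" is a list that holds one entry, the list of rows, each a list of 4 numbers: the shift along the tool's x, y, z in mm, then the turn about the tool's z in rad. A call has exactly 10 rows; each row is the pose to reach, as a shift and turn from the pose commanded when the call began, along the tool's axes at that moment; what a row does not reach only later rows make up. A row lasts 1/10 s, in which the tool goes at most 50 mm and 8.59 degrees, less where a joint would pass 70% of its speed; a pose out of reach is approached as far as the arm can. A call with a gripper value outside its range is refused whole. "jaw" is the opening, from -1 (shut) to 1 (fully open), set as the call begins (left out, the last holds). The fingers move at their own pace and stop on an object; "squeeze" is the grip in N (left out, the last holds). Time passes only in rows, so rows that repeat a pose let the fingers close, or fill a call up. It gives the time, the measured TCP pose, the force, the opening and the grip force at its end, in the units of the state.
- ctrl.get_state(): the state, without advancing time (a new reading comes with each control period).
- eyes.camera(name): name is "scene" or "top" or "wrist"; returns the picture (400x640x3 uint8, blue, green, red); there is no depth.
- eyes.camera_model(name): a dict with "fx", "fy", "cx", "cy" (pixels), "dist" ([k1, k2, p1, p2, k3] as OpenCV has them; the pictures are not rectified), "origin" and "orientation" of the camera in the world. Camera axes: x right, y up, looking along -z (the intrinsics and any distortion apply to the point x, -y, -z); pixel columns grow to the right and rows downward; lengths in m; the calibration is good to about 2 mm. A picture is of the moment at which its call begins: read the wrist's pose just before it. camera_model takes no time and is no camera call; for the wrist camera it gives the pose at the moment of the call.
- ticket.sign_off(): hands the job in; it is judged then, once.
The state is a dict: "time": time; "joint_positions": joint angles; "dq": joint speeds; "effort": joint torques, N m; "tcp_pos": TCP position; "ee_rot": TCP orientation; "wrist_force": force on the tool from outside, world axes, zero at the start; "ft_torque": the same for the moment, N m; "opening": opening from 0.0 (shut) to 1.0 (fully open); "gripper_force": force on a finger pad.
Only numpy, scipy, OpenCV 4.12 (cv2) and the standard library are available. Lean on these libraries where they do the work, as an engineer would, in place of code of your own. Each camera call takes 0.05 s, during which the arm holds its last target. There are 200 camera calls.

## Working session

There is one attempt and no reset: what is moved stays moved. The work goes in short steps, Python scripts to look and compute and a tool call to move; the robot and the scene stay as the last step left them, time stands still between calls to the robot, and variables do not carry over. Pictures are saved under pics/ and viewed, at most 10 in all, crops included, and the job is handed in when it is done.

Besides the shell and the picture viewer there is one more tool, called after "Request:" as a command line: name --argument value ..., lists and objects as JSON in quotes. send_rows: Moves the arm, as the interface text tells. Its arguments: {"type":"object","properties":{"series":{"type":"array","items":{"type":"array","items":{"type":"array","items":{"type":"number"}}}},"jaw":{"type":"number"},"squeeze":{"type":"number"}},"required":["series"]}

```bash
ls; mkdir -p pics; cat > h.py <<'E'
import numpy as np, cv2
from scipy.spatial.transform import Rotation as R
from cell import ctrl, eyes, ticket
def snap(n,f):
    m=eyes.camera_model(n); im=eyes.camera(n); cv2.imwrite(f'pics/{f}.png',im); np.save(f'pics/{f}.npy',m,allow_pickle=True); return im,m
def load(f): return cv2.imread(f'pics/{f}.png'), np.load(f'pics/{f}.npy',allow_pickle=True).item()
def Rm(m):
    o=np.array(m['orientation']); return R.from_quat(o).as_matrix() if o.size==4 else o.reshape(3,3)
def K(m): return np.array([[m['fx'],0,m['cx']],[0,m['fy'],m['cy']],[0,0,1.]])
def ray(m,uv):
    p=cv2.undistortPoints(np.array(uv,float).reshape(-1,1,2),K(m),np.array(m['dist'],float)).reshape(-1,2)
    d=np.c_[p[:,0],-p[:,1],-np.ones(len(p))]@Rm(m).T
    return np.array(m['origin']),d
def onz(m,uv,z):
    o,d=ray(m,uv); return o+d*((z-o[2])/d[:,2:3])
def proj(m,P):
    c=(np.atleast_2d(P)-np.array(m['origin']))@Rm(m); c=c*[1,-1,-1]
    return cv2.projectPoints(c.reshape(-1,1,3),np.zeros(3),np.zeros(3),K(m),np.array(m['dist'],float))[0].reshape(-1,2)
def tri(ms,uvs):
    A=0;b=0
    for m,uv in zip(ms,uvs):
        o,d=ray(m,uv); d=d[0]/np.linalg.norm(d[0]); M=np.eye(3)-np.outer(d,d); A=A+M; b=b+M@o
    return np.linalg.solve(A,b)
E
python3 - <<'E'
from h import *
print(ctrl.get_state())
for n in('top','scene'):
    im,m=snap(n,n+'0'); print(m)
E
```

```text
pics
{'time': 0.0, 'joint_positions': array([-1.43430937e+00,  1.81513925e-01,  1.60801589e+00,  2.80323269e-05,
        1.35382302e+00, -2.06315549e-01]), 'dq': array([-0.00070462,  0.00101802,  0.00195119, -0.00145948,  0.00163641,
        0.00044321]), 'effort': array([-1.50108344e-04, -4.44869721e+01, -3.51334798e+01, -2.91383521e-04,
        9.10202652e-03, -5.97972939e-05]), 'tcp_pos': array([ 0.19321578, -0.54100167,  0.24739558]), 'ee_rot': array([ 9.85346867e-01,  1.70560187e-01,  4.43980699e-05, -8.79077611e-04]), 'wrist_force': array([0.22793195, 0.01663741, 0.15443501]), 'ft_torque': array([-0.04777173,  0.01683373, -0.04793904]), 'gripper_force': 0.0, 'opening': 0.9961667330548006}
{'fx': 404.26849228441034, 'fy': 404.26849228441034, 'cx': 319.5874087498262, 'cy': 198.9969264617152, 'dist': array([0.00022598, 0.        , 0.        , 0.        , 0.        ]), 'origin': array([0.46399193, 0.0028977 , 1.28184929]), 'orientation': array([-0.04931493,  0.03651646,  0.71429732, -0.69714699])}
{'fx': 391.2306739356918, 'fy': 391.2306739356918, 'cx': 323.58763263604993, 'cy': 198.83663158500596, 'dist': array([0.0293694, 0.       , 0.       , 0.       , 0.       ]), 'origin': array([ 1.38670831, -0.11460068,  0.69628511]), 'orientation': array([0.33872173, 0.28621616, 0.57251211, 0.68962148])}
```

View pics/top0.png

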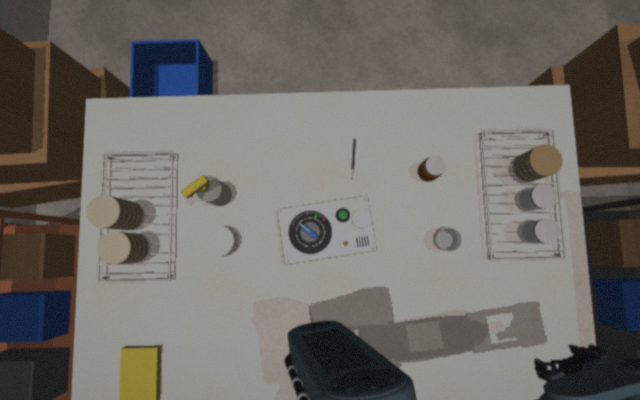

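View pics/scene0.png

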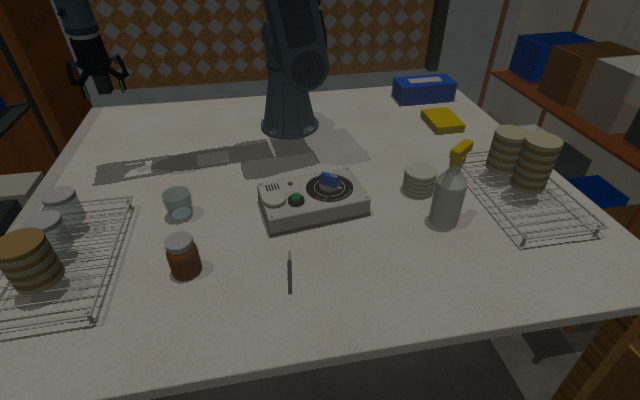

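The top view shows the console centred near (326,230), with the dial at (310,232), the green marker near (317,216) and the button at (343,215). In the scene view the dial is at (329,182) and the button at (296,199). I'll triangulate these, then enlarge the console from the top view.

```bash
python3 - <<'E'
from h import *
t,mt=load('top0'); s,ms=load('scene0')
def blob(im,lo,hi,box):
    x0,y0,x1,y1=box; h=cv2.cvtColor(im[y0:y1,x0:x1],cv2.COLOR_BGR2HSV)
    k=cv2.inRange(h,lo,hi); n,l,st,c=cv2.connectedComponentsWithStats(k)
    return [(st[i,4],c[i]+[x0,y0]) for i in range(1,n) if st[i,4]>3]
for im,m,box in((t,mt,(270,190,385,270)),(s,ms,(250,165,375,235))):
    print('green',blob(im,(45,100,40),(85,255,255),box)); print('blue',blob(im,(100,100,60),(130,255,255),box))
b=tri([mt,ms],[(343,215),(296,198)]);print('button',b)
print(tri([mt,ms],[(310,231),(329,181)]))
c=np.array([(277,209),(369,196),(376,250),(285,264)]);print(onz(mt,c,0.06))
print(onz(mt,[(310,231),(343,215)],0.08))
cv2.imwrite('pics/c1.png',cv2.resize(t[190:270,270:385],None,fx=6,fy=6,interpolation=cv2.INTER_CUBIC))
E
```

```text
green [(np.int32(73), array([342.50684932, 214.4109589 ])), (np.int32(6), array([315.5, 216. ]))]
blue [(np.int32(64), array([310.1875  , 231.953125]))]
green [(np.int32(53), array([295.45283019, 196.16981132])), (np.int32(8), array([325.5, 196.5]))]
blue [(np.int32(162), array([328.39506173, 179.        ]))]
button [ 0.56216342 -0.04388552  0.07082477]
[0.51617241 0.05484134 0.08109409]
[[ 0.58606087  0.15358574  0.06      ]
 [ 0.61875458 -0.12711772  0.06      ]
 [ 0.45546376 -0.14183589  0.06      ]
 [ 0.42018998  0.13131462  0.06      ]]
[[ 0.51601888  0.05365589  0.08      ]
 [ 0.56119259 -0.04560648  0.08      ]]
```

View pics/c1.png

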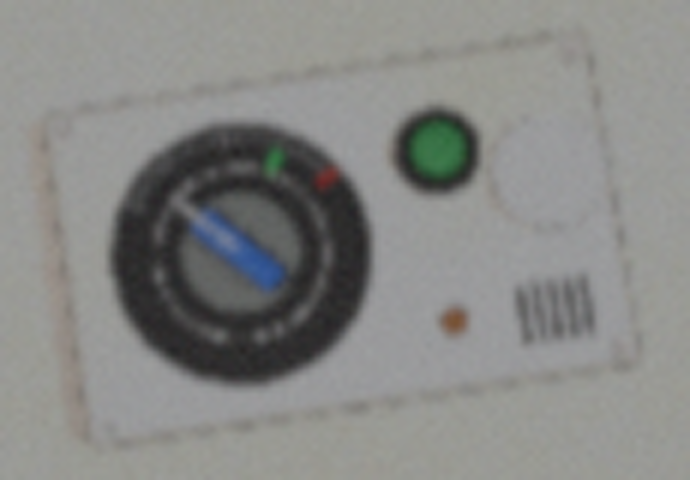

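The enlarged crop shows the dial axis at crop (240,252) with the pointer up-left at (180,203), which is q≈0.2. The green tab is at (275,160), about 1.45, and the red bar is at (327,178). Next I move over the dial, winding the wrist to leave about 2.7 rad of clockwise room.

Request:
send_rows --series '[[[37,-33,-3,-0.15],[74,-66,-6,-0.3],[111,-99,-9,-0.45],[148,-132,-12,-0.6],[185,-165,-15,-0.75],[222,-198,-18,-0.9],[259,-231,-21,-1.05],[296,-264,-24,-1.2],[333,-297,-27,-1.35],[370,-330,-30,-1.5]]]' --jaw 1

```text
time: 1.1
tcp_pos: [0.4312, -0.1043, 0.2784]
ee_rot: [0.602, 0.798, 0.0, 0.0]
wrist_force: [0.5, -0.7, 1.1]
opening: 0.998
gripper_force: 0.0
```

```bash
cat >> h.py <<'E'
def tcp():
    s=ctrl.get_state(); return np.array(s['tcp_pos']),R.from_quat(s['ee_rot'])
def to(p,psi=None):
    t,r=tcp(); x=r.as_matrix()[:,0]; ps=np.arctan2(x[1],x[0])
    print('tcp',t.round(4),'psi',ps.round(4),'q',ctrl.get_state()['joint_positions'].round(3))
    print('shift mm',(r.inv().apply(np.array(p)-t)*1000).round(1),'turn',None if psi is None else round(ps-psi,4))
E
python3 - <<'E'
from h import *
to((.516,.054,.3),4.03)
m=eyes.camera_model('wrist');t,r=tcp()
print(r.inv().apply(m['origin']-t), r.as_matrix().T@Rm(m), m['fx'])
E
```

```text
tcp [ 0.4312 -0.1043  0.2784] psi 1.8488 q [-0.506 -0.153  1.883 -0.     1.411 -0.784]
shift mm [129.  125.  -21.6] turn -2.1812
[ 0.08357076  0.00108085 -0.12473248] [[ 4.89491600e-04  9.47075282e-01  3.21011168e-01]
 [ 9.99999869e-01 -4.16141796e-04 -2.97104701e-04]
 [-1.47794354e-04  3.21011271e-01 -9.47075362e-01]] 359.5791728743623
```

Request:
send_rows --series '[[[30,29,-5,-0.15],[60,58,-10,-0.3],[90,87,-15,-0.45],[129,125,-22,-0.6],[129,125,-22,-0.75],[129,125,-22,-0.9],[129,125,-22,-1.05],[129,125,-22,-1.2],[129,125,-22,-1.35],[129,125,-22,-1.5]]]'

```text
time: 2.1
tcp_pos: [0.5163, 0.0516, 0.2998]
ee_rot: [-0.104, 0.995, 0.0, -0.0]
wrist_force: [0.7, -0.8, 0.5]
opening: 1.003
gripper_force: 0.0
```

```bash
python3 - <<'E'
from h import *
to((.516,.054,.3),4.03); snap('wrist','w1')
E
```

```text
tcp [0.5163 0.0516 0.2998] psi -2.9341 q [-0.13   0.014  1.684  0.     1.445 -1.908]
shift mm [-0.2  2.5 -0.2] turn -6.9641
```

Request:
send_rows --series '[[[0,0,0,-0.15],[0,0,0,-0.3],[0,0,0,-0.45],[0,0,0,-0.6],[0,0,10,-0.68],[0,0,30,-0.68],[0,0,50,-0.68],[0,0,50,-0.68],[0,0,50,-0.68],[0,0,50,-0.68]]]'

```text
time: 3.15
tcp_pos: [0.5172, 0.0514, 0.2515]
ee_rot: [-0.426, 0.905, -0.0, 0.001]
wrist_force: [0.7, -0.9, 0.7]
opening: 1.0
gripper_force: 0.0
```

```bash
python3 - <<'E'
from h import *
to((.516,.054,.25),4.03); a,ma=snap('wrist','w2'); b,mb=load('w1')
cv2.imwrite('pics/w12.png',cv2.resize(np.vstack([b,a]),None,fx=.75,fy=.75))
E
```

```text
tcp [0.5172 0.0514 0.2515] psi -2.2613 q [-0.13   0.053  1.742  0.     1.345 -2.581]
shift mm [-1.3  2.6  1.5] turn -6.2913
```

View pics/w12.png

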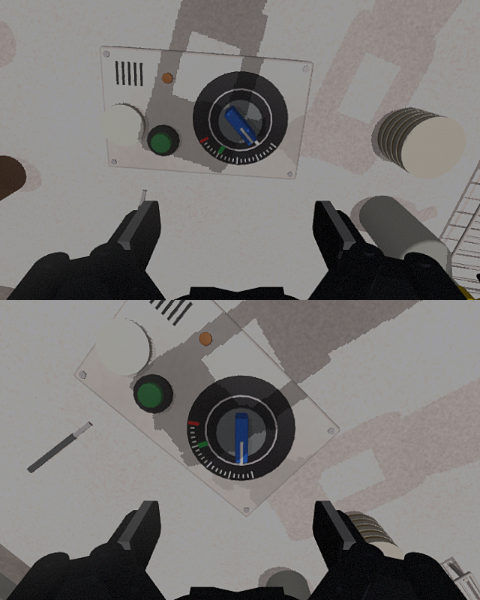

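The upper frame (w1) shows the dial at about (320,160) full-resolution with the button at (217,187). In the lower frame (w2) the dial is at (322,175), the button at (204,124), the marker at (269,192) and the red bar at (258,165). I'll detect these by colour and triangulate.

```bash
cat > meas.py <<'E'
from h import *
def blobs(im,lo,hi,mn):
    k=cv2.inRange(cv2.cvtColor(im,cv2.COLOR_BGR2HSV),lo,hi); n,l,st,c=cv2.connectedComponentsWithStats(k)
    return sorted([(int(st[i,4]),c[i].round(1)) for i in range(1,n) if st[i,4]>mn],key=lambda a:-a[0])
def feats(im):
    im=im[:270]
    return {'green':blobs(im,(50,100,20),(80,255,255),12)[:2],'blue':blobs(im,(105,120,40),(130,255,255),30)[:3],'red':blobs(im,(0,140,40),(8,255,255),8)[:3]}
E
python3 - <<'E'
from meas import *
F={}
for f in('w1','w2'):
    im,m=load(f); F[f]=feats(im); print(f,F[f])
    x,y=F[f]['blue'][0][1].astype(int)
    cv2.imwrite(f'pics/{f}c.png',im)
a=load('w1')[0][80:240,180:420]; b=load('w2')[0][80:270,180:420]
cv2.imwrite('pics/c2.png',cv2.resize(np.hstack([a[:160],b[20:180]]),None,fx=1.66,fy=1.66))
c=load('w2')[0][95:245,240:400]; cv2.imwrite('pics/c3.png',cv2.resize(c,None,fx=4,fy=4,interpolation=cv2.INTER_CUBIC))
ms=[load('w1')[1],load('w2')[1]]
for i in(0,1): print('green',i,tri(ms,[F[f]['green'][i][1] for f in F]).round(4))
print('red',tri(ms,[F[f]['red'][0][1] for f in F]).round(4))
E
```

```text
w1 {'green': [(541, array([214. , 190.4])), (65, array([294.9, 199.1]))], 'blue': [(894, array([319.5, 165.3]))], 'red': [(37, array([272., 186.]))]}
w2 {'green': [(857, array([199.6, 126.5])), (89, array([270.1, 192.1]))], 'blue': [(998, array([321.9, 181.6]))], 'red': [(64, array([258. , 163.8]))]}
green 0 [ 0.5637 -0.042   0.0789]
green 1 [0.5619 0.0401 0.0618]
red [0.5532 0.0135 0.0594]
```

View pics/c3.png

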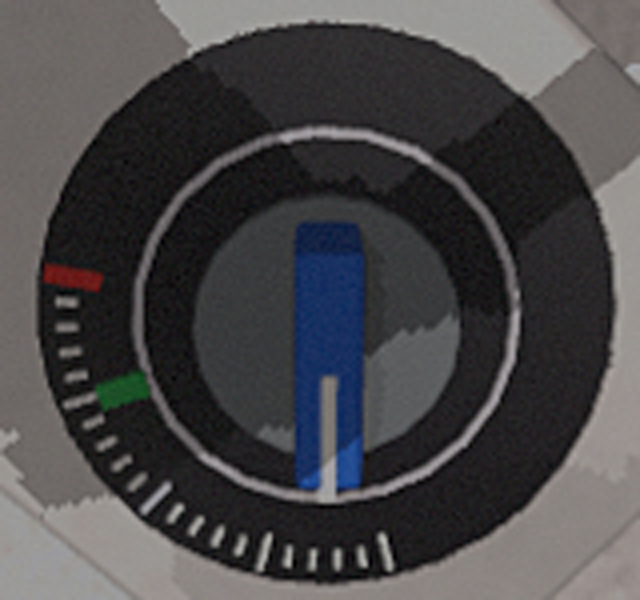

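The crop shows the pointer straight down at (328,495), the green tab at (122,390) just past the 15 tick (75,402), and red at (73,277). The outer disc spans x 40–613 and y 23–583. I fit circles to these to get the axis.

```bash
python3 - <<'E'
from meas import *
from scipy.optimize import least_squares
im,m=load('w2')
def px(p): return np.array(p,float)/4+[240-.375,95-.375]
def circ(P,z):
    X=onz(m,px(P),z)[:,:2]
    s=least_squares(lambda c:np.hypot(*(X-c[:2]).T)-c[2],[.51,.05,.04]); return s.x,s.fun
ring=[(138,312),(517,312),(328,130),(328,497),(205,457),(452,450),(205,176),(455,180)]
disc=[(40,320),(613,290),(330,23),(330,583),(165,525),(520,515),(140,97),(540,105)]
for z in(.06,.062,.064): print(z,circ(ring,z)[0].round(4),circ(disc,z)[0].round(4))
c,f=circ(disc,.0605); print('res mm',(f*1e3).round(2)); c=c[:2]
b=onz(m,[F:=feats(im)['green'][0][1]],.0725)[0,:2]  # button top centre
print('button z.0725',b,onz(load('w1')[1],[feats(load('w1')[0])['green'][0][1]],.0725)[0,:2])
B=np.array([.5637,-.042]); d=B-c; yaw1=np.arctan2(d[1],d[0])-np.arctan2(-105,35); print('dist',np.hypot(*d),'yaw btn',yaw1)
ang=lambda p,z:np.arctan2(*(onz(m,px([p]),z)[0,:2]-c)[::-1])
red=ang((73,277),.061); yaw2=red+1; print('yaw red',yaw2)
t15=ang((75,402),.061); t0=ang((386,552),.061); t5=ang((265,552),.061); t10=ang((155,498),.061)
print('yaw ticks',t0-1,t5-.5,t10,t15+.5)
mk=ang((122,390),.0645); print('marker scale',1+yaw2-mk)
# pointer: white tongue end on bar top z .103 (line) 
p1,p2=onz(m,px([(328,380),(328,480)]),.103)[:,:2]; v=p2-p1; a=np.arctan2(v[1],v[0]); print('bar angle',a,'q',1+yaw2-a)
e=onz(m,px([(329,222),(329,254)]),.103); print('rear ends from axis', np.hypot(*(e[:,:2]-c).T), 'front',np.hypot(*(onz(m,px([(328,485)]),.103)[0,:2]-c)))
v=c-np.array([0,0]); print('axis',c, 'lateral of bar line mm',1e3*np.cross(p1-c,[np.cos(a),np.sin(a)]))
E
```

```text
0.06 [0.5157 0.0579 0.043 ] [0.5146 0.058  0.0653]
0.062 [0.5154 0.0574 0.0427] [0.5143 0.0576 0.0649]
0.064 [0.515  0.057  0.0424] [0.514  0.0572 0.0645]
res mm [ 0.83 -1.18  0.04  0.53 -1.24  0.75 -0.41  0.68]
button z.0725 [ 0.56578034 -0.04262965] [ 0.5660889  -0.04338109]
dist 0.11135760950581203 yaw btn 0.13546608413886774
yaw red 0.13903895709541902
yaw ticks 0.11355340952542514 0.1188598285619259 0.12119498786954029 0.13025522085250796
marker scale 1.5133091851231315
bar angle 0.8864997027739014 q 0.2525392543215177
rear ends from axis [0.03076083 0.02450782] front 0.023505895154738124
axis [0.51454092 0.05791948] lateral of bar line mm 1.2447261800311102<stdin>:23: DeprecationWarning: Arrays of 2-dimensional vectors are deprecated. Use arrays of 3-dimensional vectors instead. (deprecated in NumPy 2.0)
```

Request:
send_rows --series '[[[-1,2,20,0],[-3,4,40,0],[-3.5,6,60,0],[-3.5,6,80,0],[-3.5,6,100,0],[-3.5,6,115,0],[-3.5,6,125,0],[-3.5,6,125,0],[-3.5,6,125,0],[-3.5,6,125,0]]]' --jaw 1 --squeeze 60

```text
time: 4.2
tcp_pos: [0.5151, 0.0579, 0.1265]
ee_rot: [-0.426, 0.905, -0.001, 0.001]
wrist_force: [0.7, -0.8, -0.8]
opening: 1.0
gripper_force: 0.0
```

```bash
python3 - <<'E'
from h import *
to((.515,.0577,.093),-2.255); s=ctrl.get_state(); print(s['wrist_force'],s['ft_torque'],s['dq'].round(4))
im,m=snap('wrist','w3'); P=lambda x,y,z:proj(m,[x,y,z])[0]
a=.886; c=np.array([.515,.0577]); n=np.array([-np.sin(a),np.cos(a)]); u=np.array([np.cos(a),np.sin(a)])
q=[proj(m,[*(c+25*i/1e3*u+7*j/1e3*n),.103])[0] for i,j in((1,1),(1,-1),(-1,-1),(-1,1))]
o=im.copy(); cv2.polylines(o,[np.array(q).round().astype(int)],1,(0,255,255),1)
cv2.imwrite('pics/w3o.png',o)
E
```

```text
tcp [0.5151 0.0579 0.1265] psi -2.2605 q [-0.117  0.202  1.851 -0.     1.087 -2.569]
shift mm [ 0.2 -0.  33.5] turn -0.0055
[ 0.69217983 -0.81940105 -0.78033763] [-0.03418216  0.07094756  0.02869664] [ 0.001  -0.0026  0.0027 -0.001  -0.0036 -0.0014]
```

View pics/w3o.png

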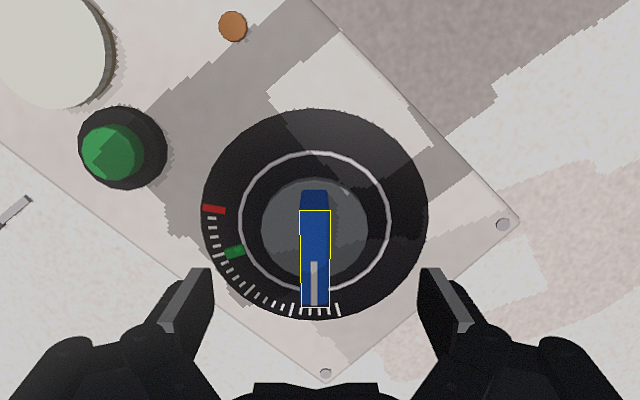

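The predicted bar outline, from (300,210) to (329,307), sits right on the blue bar, so the axis and angle are good. Now I descend and grip.

Request:
send_rows --series '[[[0,0,8,0],[0,0,16,0],[0,0,24,0],[0,0,30,0],[0,0,33,0],[0,0,33,-0.005],[0,0,33,-0.005],[0,0,33,-0.005],[0,0,33,-0.005],[0,0,33,-0.005]]]'

```text
time: 5.25
tcp_pos: [0.5144, 0.058, 0.0926]
ee_rot: [-0.429, 0.903, -0.0, 0.0]
wrist_force: [0.3, 0.0, -0.0]
opening: 1.007
gripper_force: 0.0
```

Request:
send_rows --series '[[[0,0,0,0],[0,0,0,0],[0,0,0,0],[0,0,0,0],[0,0,0,0],[0,0,0,0],[0,0,0,0],[0,0,0,0],[0,0,0,0],[0,0,0,0]]]' --jaw -1 --squeeze 60

```text
time: 6.25
tcp_pos: [0.5152, 0.0572, 0.0926]
ee_rot: [-0.429, 0.903, -0.001, 0.001]
wrist_force: [3.2, -4.1, -1.4]
opening: 0.152
gripper_force: 61.7
```

```bash
cat > st.py <<'E'
from h import *
t,r=tcp(); s=ctrl.get_state(); x=r.as_matrix()[:,0]
print('t',s['time'],'tcp',t.round(4),'psi',np.arctan2(x[1],x[0]).round(4),'F',s['wrist_force'].round(2),'M',s['ft_torque'].round(3),'op',round(s['opening'],3),'g',s['gripper_force'],'eff',s['effort'].round(3)[5],'q6',s['joint_positions'][5].round(4))
E
python3 st.py
```

```text
t 6.25 tcp [0.5152 0.0572 0.0926] psi -2.2555 F [ 3.2  -4.11 -1.43] M [-0.431 -0.417  0.064] op 0.152 g 61.74374520778656 eff 0.031 q6 -2.5744
```

Request:
send_rows --series '[[[0,0,0,0.06],[0,0,0,0.18],[0,0,0,0.3],[0,0,0,0.42],[0,0,0,0.54],[0,0,0,0.66],[0,0,0,0.78],[0,0,0,0.9],[0,0,0,0.97],[0,0,0,1.0]]]'

```text
time: 7.25
tcp_pos: [0.5156, 0.0566, 0.0926]
ee_rot: [0.058, 0.998, -0.001, 0.002]
wrist_force: [5.0, -6.7, -2.9]
opening: 0.15
gripper_force: 61.5
```

```bash
python3 st.py
```

```text
t 7.25 tcp [0.5156 0.0566 0.0926] psi 3.0252 F [ 4.99 -6.68 -2.93] M [-0.862 -0.764  0.04 ] op 0.15 g 61.50397181510925 eff 0.052 q6 -1.5721
```

Request:
send_rows --series '[[[0,0,0,0.1],[0,0,0,0.2],[0,0,0,0.3],[0,0,0,0.4],[0,0,0,0.5],[0,0,0,0.6],[0,0,0,0.7],[0,0,0,0.75],[0,0,0,0.8],[0,0,0,0.8]]]'

```text
time: 8.25
tcp_pos: [0.5155, 0.0561, 0.0927]
ee_rot: [0.442, 0.897, -0.001, 0.002]
wrist_force: [2.8, -9.6, -3.2]
opening: 0.151
gripper_force: 61.6
```

```bash
python3 st.py
```

```text
t 8.25 tcp [0.5155 0.0561 0.0927] psi 2.2262 F [ 2.8  -9.57 -3.24] M [-1.279 -0.697 -0.068] op 0.151 g 61.61027669906616 eff 0.391 q6 -0.773
```

```bash
cat > avg.py <<'E'
from h import *
A=[]
for i in range(6):
    eyes.camera('wrist'); s=ctrl.get_state(); A.append([s['ft_torque'][2],s['effort'][5],*s['wrist_force'],s['joint_positions'][5]])
A=np.array(A); print('Mz eff',A[:,:2].T.round(3).tolist(),'F',A[:,2:5].mean(0).round(1),'q6',A[:,5].mean().round(4),'t',s['time'])
E
python3 avg.py
```

```text
Mz eff [[-0.032, -0.092, -0.03, -0.039, -0.065, -0.119], [0.09, -0.015, -0.04, -0.046, -0.047, -0.047]] F [ 2.8 -9.1 -2.9] q6 -0.7743 t 8.55
```

Request:
send_rows --series '[[[-0.3,-0.1,0,0.02],[-0.6,-0.2,0,0.05],[-0.9,-0.3,0,0.08],[-1.2,-0.4,0,0.11],[-1.5,-0.5,0,0.14],[-1.5,-0.5,0,0.15],[-1.5,-0.5,0,0.15],[-1.5,-0.5,0,0.15],[-1.5,-0.5,0,0.15],[-1.5,-0.5,0,0.15]]]'

```text
time: 9.55
tcp_pos: [0.5154, 0.0559, 0.0926]
ee_rot: [0.507, 0.862, -0.0, 0.001]
wrist_force: [2.3, -5.4, -0.6]
opening: 0.152
gripper_force: 61.9
```

```bash
python3 avg.py
```

```text
Mz eff [[-0.03, 0.018, -0.062, -0.045, -0.028, -0.043], [-0.049, -0.049, -0.049, -0.049, -0.049, -0.049]] F [ 2.4 -5.9 -0.1] q6 -0.6266 t 9.85
```

Request:
send_rows --series '[[[0,0,0,0.02],[0,0,0,0.04],[0,0,0,0.06],[0,0,0,0.07],[0,0,0,0.08],[0,0,0,0.08],[0,0,0,0.08],[0,0,0,0.08],[0,0,0,0.08],[0,0,0,0.08]]]'

```text
time: 10.85
tcp_pos: [0.5154, 0.0559, 0.0927]
ee_rot: [0.541, 0.841, -0.0, 0.001]
wrist_force: [1.9, -6.1, 0.1]
opening: 0.15
gripper_force: 62.0
```

```bash
python3 avg.py
```

```text
Mz eff [[-0.047, -0.038, -0.048, -0.087, 0.011, -0.003], [-0.048, -0.048, -0.048, -0.048, -0.048, -0.048]] F [ 2.3 -5.8  0.3] q6 -0.5466 t 11.15
```

Request:
send_rows --series '[[[0,0,0,0.02],[0,0,0,0.04],[0,0,0,0.06],[0,0,0,0.07],[0,0,0,0.08],[0,0,0,0.08],[0,0,0,0.08],[0,0,0,0.08],[0,0,0,0.08],[0,0,0,0.08]]]'

```text
time: 12.15
tcp_pos: [0.5153, 0.0558, 0.0926]
ee_rot: [0.575, 0.818, -0.0, 0.001]
wrist_force: [1.9, -6.3, 0.2]
opening: 0.153
gripper_force: 62.0
```

```bash
python3 avg.py
```

```text
Mz eff [[-0.052, -0.016, -0.053, -0.119, -0.043, -0.071], [-0.048, -0.048, -0.048, -0.048, -0.048, -0.048]] F [ 1.7 -5.9 -0.1] q6 -0.4666 t 12.45
```

Request:
send_rows --series '[[[0,0,0,0.02],[0,0,0,0.04],[0,0,0,0.06],[0,0,0,0.07],[0,0,0,0.08],[0,0,0,0.08],[0,0,0,0.08],[0,0,0,0.08],[0,0,0,0.08],[0,0,0,0.08]]]'

```text
time: 13.45
tcp_pos: [0.5152, 0.0558, 0.0926]
ee_rot: [0.607, 0.795, -0.0, 0.001]
wrist_force: [2.3, -6.6, 0.8]
opening: 0.149
gripper_force: 62.0
```

```bash
python3 avg.py
```

```text
Mz eff [[0.053, 0.053, 0.092, 0.091, 0.08, 0.112], [0.054, 0.054, 0.054, 0.054, 0.054, 0.054]] F [ 1.8 -6.1  0.1] q6 -0.3867 t 13.75
```

Request:
send_rows --series '[[[0,0,0,0.01],[0,0,0,0.02],[0,0,0,0.03],[0,0,0,0.035],[0,0,0,0.04],[0,0,0,0.04],[0,0,0,0.04],[0,0,0,0.04],[0,0,0,0.04],[0,0,0,0.04]]]'

```text
time: 14.75
tcp_pos: [0.5152, 0.0558, 0.0926]
ee_rot: [0.622, 0.783, -0.0, 0.001]
wrist_force: [1.4, -5.7, 0.4]
opening: 0.155
gripper_force: 62.1
```

```bash
python3 avg.py
```

```text
Mz eff [[0.196, 0.161, 0.182, 0.142, 0.13, 0.195], [0.168, 0.168, 0.168, 0.168, 0.168, 0.168]] F [ 1.5 -6.   0.4] q6 -0.3469 t 15.05
```

Request:
send_rows --series '[[[0,0,0,0.01],[0,0,0,0.02],[0,0,0,0.03],[0,0,0,0.04],[0,0,0,0.045],[0,0,0,0.05],[0,0,0,0.05],[0,0,0,0.05],[0,0,0,0.05],[0,0,0,0.05]]]'

```text
time: 16.05
tcp_pos: [0.5152, 0.0557, 0.0927]
ee_rot: [0.642, 0.767, -0.0, 0.001]
wrist_force: [1.4, -5.8, 0.4]
opening: 0.153
gripper_force: 62.1
```

```bash
python3 avg.py
```

```text
Mz eff [[0.258, 0.269, 0.267, 0.23, 0.285, 0.267], [0.275, 0.275, 0.275, 0.275, 0.275, 0.275]] F [ 1.4 -6.1  0. ] q6 -0.2971 t 16.35
```

The stop is loaded at about 0.27 N·m and has been held over 0.3 s. Next I work out the marker direction from w2 and w3 with the refined axis.

```bash
python3 - <<'E'
from meas import *
t,r=tcp(); x=r.as_matrix()[:,0]; psi=np.arctan2(x[1],x[0]); print('pointer now',psi-np.pi)
for f in('w1','w2','w3'):
    im,m=load(f); F=feats(im); g=onz(m,[F['green'][1][1]],.0645)[0,:2]; rd=onz(m,[F['red'][0][1]],.0605)[0,:2]
    for c in((.515,.0575),(.5152,.0562)):
        c=np.array(c); a=np.arctan2(*(g-c)[::-1]); b=np.arctan2(*(rd-c)[::-1]); print(f,c,'marker',a.round(3),'red',b.round(3),'scale',(2+b-a).round(3),'turn',(psi-np.pi-a).round(3),np.hypot(*(g-c)).round(4))
E
```

```text
pointer now -1.3934712072964412
w1 [0.515  0.0575] marker -0.364 red -0.858 scale 1.506 turn -1.03 0.0491
w1 [0.5152 0.0562] marker -0.34 red -0.846 scale 1.494 turn -1.053 0.0485
w2 [0.515  0.0575] marker -0.37 red -0.862 scale 1.509 turn -1.023 0.0494
w2 [0.5152 0.0562] marker -0.347 red -0.849 scale 1.498 turn -1.046 0.0487
w3 [0.515  0.0575] marker -0.377 red -0.859 scale 1.518 turn -1.016 0.0489
w3 [0.5152 0.0562] marker -0.354 red -0.847 scale 1.507 turn -1.04 0.0483
```

Request:
send_rows --series '[[[0,0,0,-0.06],[0,0,0,-0.18],[0,0,0,-0.32],[0,0,0,-0.46],[0,0,0,-0.6],[0,0,0,-0.74],[0,0,0,-0.86],[0,0,0,-0.96],[0,0,0,-1.01],[0,0,0,-1.03]]]'

```text
time: 17.35
tcp_pos: [0.5156, 0.0563, 0.0926]
ee_rot: [0.18, 0.984, 0.0, 0.001]
wrist_force: [4.3, -3.9, -1.8]
opening: 0.149
gripper_force: 61.8
```

```bash
python3 avg.py; python3 st.py; python3 -c "
from h import *
im,m=snap('wrist','w4')"
```

```text
Mz eff [[0.071, 0.064, 0.053, 0.054, 0.073, 0.061], [-0.02, -0.137, -0.005, 0.039, 0.049, 0.051]] F [ 3.7 -3.5 -1.5] q6 -1.3272 t 17.65
t 17.65 tcp [0.5156 0.0564 0.0926] psi 2.7772 F [ 3.85 -4.38 -0.94] M [-0.437 -0.718  0.061] op 0.152 g 61.802000999450684 eff 0.051 q6 -1.3267
```

View pics/w4.png

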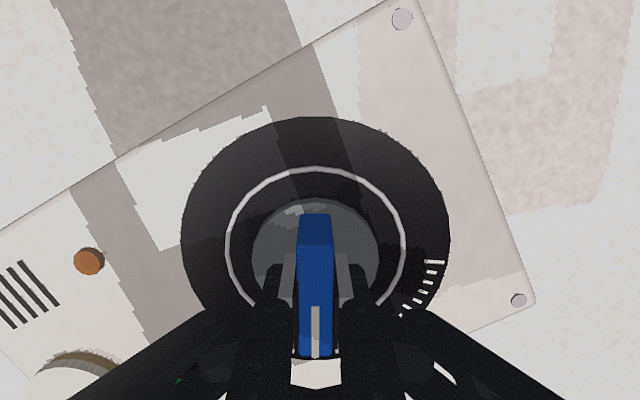

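The bar is held squarely with the pointer at (315,330), but the fingers hide the marker. I'll release, rise and check the alignment.

Request:
send_rows --series '[[[0,0,0,0],[0,0,0,0],[0,0,0,0],[0,0,0,0],[0,0,0,0],[0,0,0,0],[0,0,0,0],[0,0,0,0],[0,0,0,0],[0,0,0,0]]]' --jaw 1

```text
time: 18.7
tcp_pos: [0.5147, 0.0564, 0.0923]
ee_rot: [0.181, 0.983, 0.0, 0.0]
wrist_force: [0.4, -0.1, 0.1]
opening: 1.0
gripper_force: 0.0
```

Request:
send_rows --series '[[[0,0,-10,0],[0,0,-25,0],[0,0,-45,0],[0,0,-65,0],[0,0,-85,0],[0,0,-100,0],[0,0,-110,0],[0,0,-110,0],[0,0,-110,0],[0,0,-110,0]]]'

```text
time: 19.7
tcp_pos: [0.514, 0.0565, 0.2013]
ee_rot: [0.181, 0.983, -0.0, -0.001]
wrist_force: [-0.4, -1.2, 0.1]
opening: 0.998
gripper_force: 0.0
```

```bash
python3 - <<'E'
from meas import *
im,m=snap('wrist','w5'); F=feats(im); print(F)
for i in (0,1): 
    print('green',i,tri([load('w3')[1],m],[feats(load('w3')[0])['green'][i][1],F['green'][i][1]]).round(4), onz(m,[F['green'][i][1]],.0725 if i==0 else .0645).round(4))
to((.565,-.044,.15))
cv2.imwrite('pics/w5c.png',cv2.resize(im[60:300,160:480],None,fx=2.4,fy=2.4,interpolation=cv2.INTER_CUBIC))
E
```

```text
{'green': [(102, array([315.5, 249.6]))], 'blue': [(1447, array([315.7, 198.4]))], 'red': [(66, array([281.5, 249.1]))]}
green 0 [0.3932 0.063  0.3936] [[0.5576 0.0417 0.0725]]Traceback (most recent call last):
  File "<stdin>", line 4, in <module>
IndexError: list index out of range
```

```bash
python3 - <<'E'
from meas import *
im,m=load('w5')
g=[(load(f)[1],feats(load(f)[0])['green'][0][1]) for f in('w1','w2','w3')]
print('btn tri',tri(*zip(*g)).round(4),tri(*zip(*g[1:])).round(4),[onz(a,[b],.0725)[0,:2].round(4) for a,b in g])
c=np.array([.5152,.0565]); y=.125
B=c+R.from_euler('z',y).as_matrix()[:2,:2]@[.035,-.105]; print('btn from layout',B.round(4))
to((*B,.15))
cv2.imwrite('pics/w5c.png',cv2.resize(im[60:300,160:480],None,fx=2.4,fy=2.4,interpolation=cv2.INTER_CUBIC))
o=im.copy(); mk=onz(m,[(315.5,249.6)],.0645)[0,:2]; print('marker ang',np.arctan2(*(mk-c)[::-1]))
E
```

```text
btn tri [ 0.5643 -0.0424  0.077 ] [ 0.5641 -0.0423  0.0773] [array([ 0.5661, -0.0434]), array([ 0.5658, -0.0426]), array([ 0.5668, -0.0435])]
btn from layout [ 0.563  -0.0433]
tcp [0.514  0.0566 0.2013] psi 2.7778 q [-0.12   0.101  1.796  0.     1.246 -1.327]
shift mm [-81.4 -75.9  51.1] turn None
marker ang -0.33892336040293436
```

View pics/w5c.png

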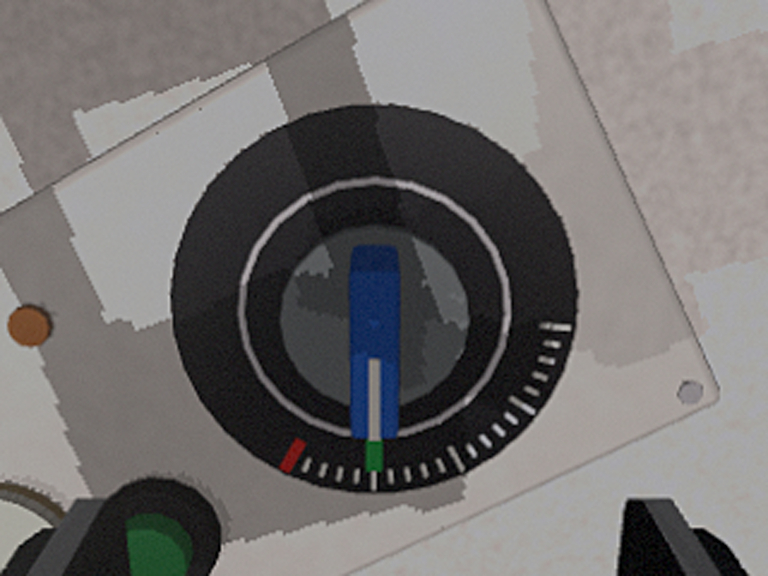

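The crop shows the white pointer line (374,360–440) running straight into the green tab (374,455), so the dial is set. Next I shut the fingers and go over the button.

Request:
send_rows --series '[[[-20,-18,0,0],[-45,-41,0,0],[-70,-63,0,0],[-83,-75,0,0],[-83,-75,15,0],[-83,-75,35,0],[-83,-75,55,0],[-83,-75,75,0],[-83,-75,86,0],[-83,-75,86,0]]]' --jaw -1

```text
time: 20.75
tcp_pos: [0.5634, -0.0417, 0.1136]
ee_rot: [0.181, 0.984, 0.0, -0.003]
wrist_force: [-0.5, 0.1, 0.2]
opening: 0.003
gripper_force: 0.0
```

```bash
python3 avg.py; python3 - <<'E'
from h import *
to((.5645,-.043,.095))
E
```

```text
Mz eff [[0.036, 0.022, -0.012, -0.012, -0.001, -0.017], [0.006, 0.005, 0.004, 0.003, 0.002, 0.002]] F [-0.  -0.2  0.4] q6 -1.4921 t 21.05
tcp [ 0.5663 -0.0432  0.1174] psi 2.7779 q [-0.285  0.316  1.728  0.     1.095 -1.492]
shift mm [ 1.8 -0.5 22.4] turn None
```

Request:
send_rows --series '[[[1,0,6,0],[1.5,0,12,0],[1.5,0,18,0],[1.5,0,20,0],[1.5,0,22,0],[1.5,0,24,0],[1.5,0,25,0],[1.5,0,26,0],[1.5,0,26,0],[1.5,0,26,0]]]'

```text
time: 22.05
tcp_pos: [0.5641, -0.0426, 0.0928]
ee_rot: [0.181, 0.984, -0.0, -0.0]
wrist_force: [-11.3, 1.4, 22.0]
opening: 0.001
gripper_force: 11.3
```

Request:
send_rows --series '[[[0,0,1,0],[0,0,2,0],[0,0,3,0],[0,0,4,0],[0,0,4,0],[0,0,4,0],[0,0,4,0],[0,0,4,0],[0,0,4,0],[0,0,4,0]]]'

```text
time: 23.05
tcp_pos: [0.5643, -0.0426, 0.0922]
ee_rot: [0.18, 0.984, -0.0, -0.0]
wrist_force: [-22.9, 4.6, 50.4]
opening: 0.0
gripper_force: 25.0
```

Request:
send_rows --series '[[[0,0,-1,0],[0,0,-3,0],[0,0,-5,0],[0,0,-7,0],[0,0,-7.5,0],[0,0,-7.5,0],[0,0,-7.5,0],[0,0,-7.5,0],[0,0,-7.5,0],[0,0,-7.5,0]]]'

```text
time: 24.05
tcp_pos: [0.5641, -0.0426, 0.0937]
ee_rot: [0.181, 0.984, 0.0, -0.0]
wrist_force: [-3.3, 0.7, 5.1]
opening: -0.0
gripper_force: 2.2
```

```bash
python3 avg.py; python3 st.py; python3 - <<'E'
from h import *
print(ctrl.tcp_to_tips)
im,m=snap('wrist','w6'); s,_=snap('scene','s6')
cv2.imwrite('pics/c6.png',np.hstack([im[100:400,160:480],cv2.resize(s[150:230,255:375],(450,300),interpolation=cv2.INTER_CUBIC)]))
E
```

```text
Mz eff [[-0.099, 0.028, 0.018, -0.039, -0.017, -0.033], [-0.0, -0.001, -0.001, -0.001, -0.001, -0.001]] F [-2.4  0.3  4.1] q6 -1.4921 t 24.35
t 24.35 tcp [ 0.5641 -0.0426  0.0937] psi 2.7777 F [-2.97  0.17  4.48] M [ 0.131  0.495 -0.033] op 0.001 g 2.1933673694729805 eff -0.001 q6 -1.4921
0.017
```

View pics/c6.png

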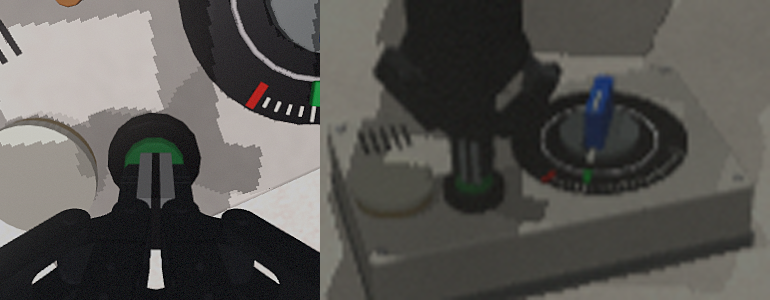

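The fingertips are on the green cap and the dial is unmoved. The 50 N then 5 N readings suggest the button bottomed out. A 3 mm rise should still show spring force.

Request:
send_rows --series '[[[0,0,-1,0],[0,0,-2,0],[0,0,-3,0],[0,0,-3,0],[0,0,-3,0],[0,0,-3,0],[0,0,-3,0],[0,0,-3,0],[0,0,-3,0],[0,0,-3,0]]]'

```text
time: 25.45
tcp_pos: [0.5644, -0.0426, 0.0969]
ee_rot: [0.181, 0.984, 0.0, 0.0]
wrist_force: [0.2, 1.2, 1.6]
opening: -0.003
gripper_force: 1.3
```

```bash
python3 avg.py; python3 st.py
```

```text
Mz eff [[-0.0, 0.042, 0.019, 0.003, -0.057, 0.019], [-0.0, -0.0, -0.0, -0.0, -0.0, -0.0]] F [0.1 0.2 2.6] q6 -1.4921 t 25.75
t 25.75 tcp [ 0.5643 -0.0427  0.0969] psi 2.7777 F [-0.2  -0.01  3.09] M [0.067 0.047 0.019] op -0.0 g 1.2894647754728794 eff -0.0 q6 -1.4921
```

The force fell to 2.6 N after 3 mm, which matches the button's spring, so the press was full. I'll let go and retreat.

Request:
send_rows --series '[[[0,0,-5,0],[0,0,-15,0],[0,0,-35,0],[0,0,-60,0],[0,0,-85,0],[0,0,-110,0],[0,0,-125,0],[0,0,-130,0],[0,0,-130,0],[0,0,-130,0]]]'

```text
time: 26.75
tcp_pos: [0.5635, -0.0424, 0.2255]
ee_rot: [0.181, 0.983, 0.0, -0.001]
wrist_force: [-0.2, -0.3, -0.8]
opening: 0.001
gripper_force: 0.0
```

```bash
python3 - <<'E'
from meas import *
im,m=snap('wrist','w7'); print(feats(im)); to((.5,0,.2))
s,ms=load('s6'); c=np.array([.5152,.0562])
s,ms=snap('top','t7'); cv2.imwrite('pics/c7.png',im)
E
```

```text
{'green': [(928, array([314.5, 186.5])), (127, array([408.5, 144.1]))], 'blue': [(2205, array([422.6,  77.5]))], 'red': [(82, array([373.1, 145.6]))]}
tcp [ 0.5634 -0.0424  0.2253] psi 2.7777 q [-0.285  0.182  1.654  0.     1.309 -1.492]
shift mm [74.2 17.1 25.4] turn None
```

View pics/c7.png

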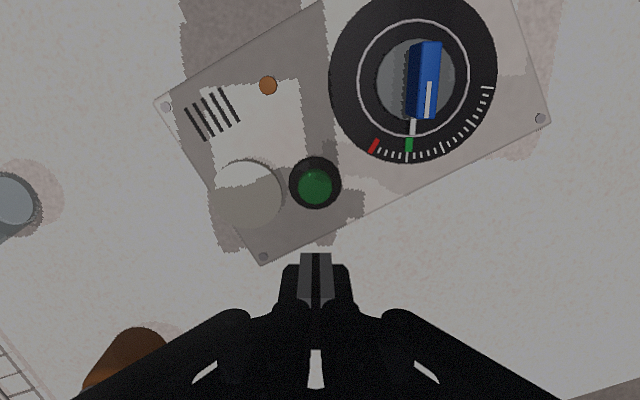

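The white tongue (413,127) still points at the green tab (409,144). The button (315,186) is up, the dish is in place and the gripper is clear, so I'm handing in.

```bash
python3 -c "
from cell import ticket
print(ticket.sign_off())"
```

```text
the job is handed in; nothing more can be done
None
```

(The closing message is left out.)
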